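# Set out the syrup display

### The arm

A 6-joint arm with a two-finger parallel gripper is mounted at the origin on the work surface. World frame = base frame: x ahead of the robot, y to its left, z up, the work surface at z = 0. Lengths are in mm, angles in rad, forces in N, time in s.
With the tool pointing down it reaches from about 325 to 875 mm from the base axis. Payload 4.4 kg.
Tool frame: the origin (TCP) lies on the centre line of the jaws, within the pads' length; the fingertips stand 8 mm ahead of it and the grasp point (between the pads) lies 11 mm behind it (manip.tip_extent is the distance from the TCP to the fingertips, in mm); z points along the fingers, y is the direction in which the jaws open and shut (so a half turn about z gives the same grasp; the last joint's range is limited). The gripper opens to 85 mm and grips with 20 to 120 N. Pads are 22 mm wide; open, the fingers measure 114 mm over their backs; the gripper's body (76 mm by 85 mm) begins 54 mm behind the grasp point. The pads swing forward as they close: fully open they stand 13 mm farther back than shut.
Start: joints at [-1.45, 0.207, 1.542, -0, 1.393, -0.15], TCP at [153.801, -554.051, 239.282] pointing down, gripper open.
Joint ranges: [-2.73, 2.73], [-0.86, 2.22], [0.23, 2.46], [-1.11, 4.25], [0.08, 2.63], [-2.82, 2.82]. Speed limits (rad/s): [2.79, 2.79, 3.14, 3.14, 3.14, 3.14].

### API

Orientations are given as a rotation vector (axis times angle).
In Python, from cell import manip, kinematics, read_camera, camera_info, order gives the robot as it stands. Calls block until the motion is done:
- manip.reach(position, orientation): joint-space move of the TCP to a pose.
- manip.movel(position, frame=None, velocity=150): straight line of the TCP; frame=None keeps the orientation; velocity is the mean speed in mm/s.
- manip.move_j(angles): joint-space move.
- manip.set_gripper(opening, f_grip=None): finger opening in mm; f_grip is the grip in N (None keeps the last); returns when the fingers have stopped.
- manip.pause(seconds).
- kinematics.inverse_kinematics(position, orientation): joint angles nearest the present ones, or None.
- manip.get_state(): the state.
- read_camera(name): name is "scene" or "side" or "wrist"; returns (picture, depth): 420x560x3 uint8, red, green, blue; 420x560 float32, mm along the optical axis (not along the pixel's ray), 0 where there is no reading.
- camera_info(name): a dict with "fx", "fy", "cx", "cy" (pixels), "T" (4x4, takes a point from camera to world coordinates). Camera axes: x right, y up, looking along -z (the intrinsics and any distortion apply to the point x, -y, -z); pixel columns grow to the right and rows downward; lengths in mm; the calibration is good to about 2 mm. A picture is of the moment at which its call begins: read the wrist's pose just before it. camera_info takes no time and is no camera call; for the wrist camera it gives the pose at the moment of the call.
A pose or a line that the arm cannot do raises manip.PlanningError and nothing moves.
- order.finish_job(): hands the job in, once; it reports no verdict.
The state is a dict: "clock": time; "q": joint angles; "joint_velocities": joint speeds; "tau": joint torques, N m; "ee_pos": TCP position; "orientation": TCP orientation; "contact_force": force on the tool from outside, world axes, zero at the start; "wrist_torque": the same for the moment, N m; "gripper_width": finger opening in mm.
Only numpy, scipy, OpenCV 4.12 (cv2) and the standard library are available. Lean on these libraries where they do the work, as an engineer would, in place of code of your own. Each camera call takes 0.05 s, during which the arm holds its last target.

### The job

Set out the counter display: stand each of the four filled glass containers (square bottle, flat flask, small round bottle, squat jar) upright in the pine display stand whose recess matches its shape and size, down on the felt, with the square bottle and the flask turned in line with their recesses. It is glass, so set each one down rather than dropping it and knock none over, and leave the label gun and the bell where they are.

Things in the scene. Friction and masses are not known exactly. Their poses are not given: they have to be found in the camera images.
- square_bottle: square amber glass bottle, full: body 48 x 48 mm (sides along x and y) and 86 mm tall, sloping shoulder to 96 mm, neck 20 mm thick, round gold-coloured metal screw cap 28 mm across from 105 to 125 mm above the underside (top at 125 mm). 0.22 to 0.38 kg. Origin: centre of the underside; z up. Loose, stands on the counter at the start.
- flat_flask: flat amber glass flask, full: body 76 mm wide (along x) by 36 mm deep (along y), 88 mm tall, narrower shoulder 56 x 30 mm to 98 mm, neck 20 mm thick, round gold-coloured metal screw cap 28 mm across from 110 to 130 mm (top at 130 mm). 0.25 to 0.42 kg. Origin: centre of the underside; z up. Loose, stands on the counter at the start.
- small_bottle: small round amber glass bottle, full: body 40 mm in diameter, 54 mm tall, shoulder to 67 mm, neck 17 mm thick, round gold-coloured metal screw cap 24 mm across from 74 to 92 mm (top at 92 mm). 0.09 to 0.15 kg. Origin: centre of the underside; z up. Loose, stands on the counter at the start.
- jar: squat round amber glass jar, full: body 60 mm in diameter, with a gold-coloured metal screw lid with a white centre, 62 mm across from 52 to 68 mm (top at 68 mm). 0.18 to 0.3 kg. Origin: centre of the underside; z up. Loose, stands on the counter at the start.
- stand_square: pine display stand, 90 x 90 mm, 22 mm high, with a square recess 64 x 64 mm (sides along x and y); recess floor 12 mm above the counter. Origin: centre of the underside, under the recess centre; z up. The stand does not move. Its top edges are plain; the recess is 10 mm deep with a flat floor of grey felt. The front (+x side) carries a small blank white ticket.
- stand_oblong: pine display stand, 116 mm (x) by 80 mm (y), 22 mm high, with an oblong recess 92 mm (along x) by 52 mm (along y); recess floor 12 mm above the counter. Origin: centre of the underside, under the recess centre; z up. The stand does not move. Its top edges are plain; the recess is 10 mm deep with a flat floor of grey felt. The front (+x side) carries a small blank white ticket.
- stand_small_round: pine display stand, 82 x 82 mm, 48 mm high, with a small round recess 56 mm in diameter; recess floor 38 mm above the counter. Origin: centre of the underside, under the recess centre; z up. The stand does not move. Its top edges are plain; the recess is 10 mm deep with a flat floor of grey felt. The front (+x side) carries a small blank white ticket.
- stand_large_round: pine display stand, 100 x 100 mm, 34 mm high, with a large round recess 76 mm in diameter; recess floor 24 mm above the counter. Origin: centre of the underside, under the recess centre; z up. The stand does not move. Its top edges are plain; the recess is 10 mm deep with a flat floor of grey felt. The front (+x side) carries a small blank white ticket.
- label_gun: bystander: grey and black hand label gun lying flat on its side at the left edge of the work, about 235 mm long (along y, from 160 mm behind to 75 mm ahead of its origin) and 90 mm wide, 35 mm high. Origin under its body. To be left alone.
- counter_bell: bystander: round counter bell, 86 mm across, 59 mm high, steel dome on a black foot. Origin: centre of the underside. To be left alone.
Not all that is in view belongs to the job. Leave any green or turquoise look-alike of the square_bottle alone.

How it is judged:
By the outcome, as a careful person would: the job done as asked, in the order asked, and still so for the second after the job is handed in, with the robot touching nothing.
It also fails if it takes over 106 s, if anything falls off the work surface, if the arm or the gripper's body presses on something with over 40 N, if the wrist force passes 120 N, or if a joint passes its speed limit or range.

## Working session

There is one attempt and no reset: what is moved stays moved. The work goes in short steps, each a Python script; the robot and the scene stay as the last script left them, time stands still between calls to the robot, and variables do not carry over. Pictures are saved under pics/ and viewed, and the job is handed in when it is done.

```bash
ls; mkdir -p pics; python3 - <<'E'
from cell import *
import cv2,numpy as np
for n in("scene","side","wrist"):
    i=camera_info(n);p,d=read_camera(n)
    cv2.imwrite(f"pics/{n}0.png",p[:,:,::-1]);np.savez(f"pics/{n}0.npz",p=p,d=d,**{k:i[k] for k in i if k!='name'})
    print(n,{k:(np.round(v,3).tolist() if not isinstance(v,str) else v) for k,v in i.items()})
print(manip.get_state())
E
```

```text
pics
scene {'fx': 431.497, 'fy': 431.497, 'cx': 278.491, 'cy': 211.595, 'T': [[0.775, -0.415, 0.477, 1080.672], [0.633, 0.517, -0.576, -709.279], [-0.008, 0.748, 0.663, 845.527], [0.0, 0.0, 0.0, 1.0]]}
side {'fx': 405.295, 'fy': 405.295, 'cx': 284.548, 'cy': 211.952, 'T': [[-0.904, 0.34, -0.259, 134.991], [-0.427, -0.708, 0.563, 836.55], [0.008, 0.619, 0.785, 1178.071], [0.0, 0.0, 0.0, 1.0]]}
wrist {'fx': 296.286, 'fy': 296.286, 'cx': 280.97, 'cy': 209.051, 'T': [[0.269, 0.92, 0.284, 226.562], [-0.963, 0.258, 0.077, -532.719], [-0.002, -0.294, 0.956, 372.231], [0.0, 0.0, 0.0, 1.0]]}
{'clock': 0.15, 'q': array([-1.45050499e+00,  2.07312897e-01,  1.54264875e+00, -6.59155018e-06,
        1.39349798e+00, -1.50466260e-01]), 'joint_velocities': array([ 0.00016863, -0.00316955, -0.0036314 ,  0.00138835, -0.00023353,
       -0.00119608]), 'tau': array([ 2.28059798e-04, -3.83513761e+01, -2.92034769e+01, -2.43026598e-04,
        6.64916253e-03,  1.18851139e-05]), 'ee_pos': array([ 153.72530908, -553.46373269,  238.33127042]), 'orientation': array([-3.11099793e+00, -4.23756954e-01, -3.40352997e-05]), 'contact_force': array([0.36599747, 0.93724877, 0.89689765]), 'wrist_torque': array([-0.00811794, -0.03381649, -0.02946221]), 'gripper_width': 85.59333726733215}
```

View pics/scene0.png

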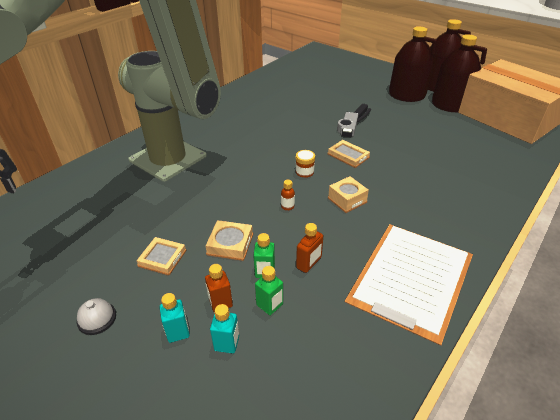

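View pics/side0.png

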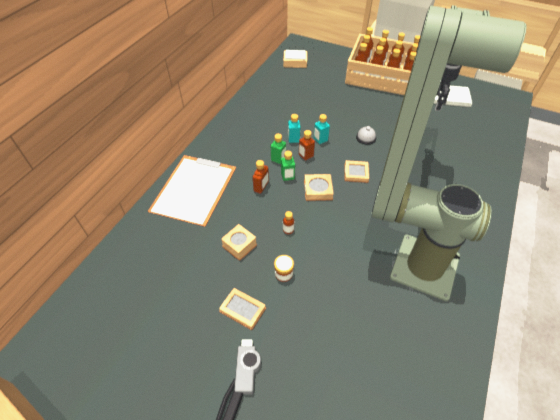

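View pics/wrist0.png

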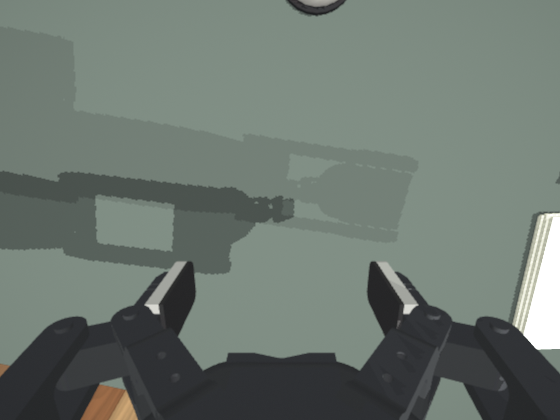

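```bash
python3 - <<'E'
import cv2
a=cv2.imread("pics/scene0.png")[140:360,130:390]
b=cv2.imread("pics/side0.png")[100:330,200:380]
cv2.imwrite("pics/c1.png",cv2.resize(a,None,fx=3,fy=3,interpolation=2)[:600*2][:, :800] if 0 else cv2.resize(a,(708,600),interpolation=2))
cv2.imwrite("pics/c2.png",cv2.resize(b,(470,600),interpolation=2))
E
```

```text
(no output)
```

View pics/c1.png

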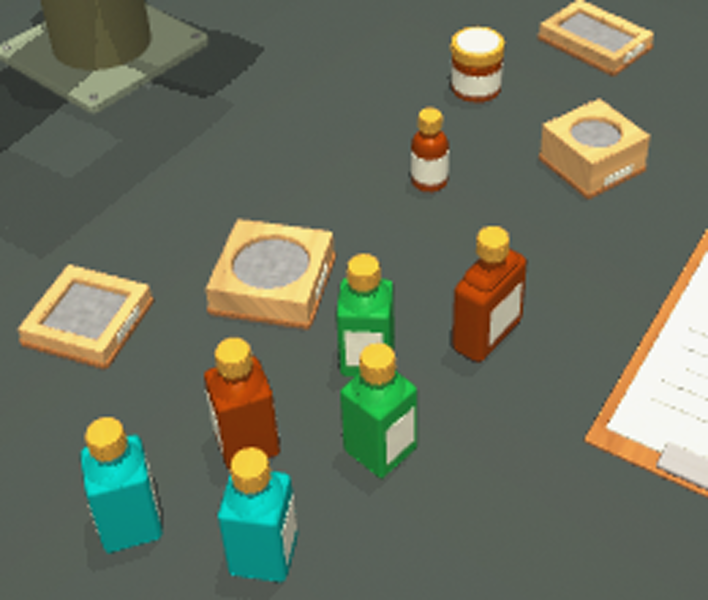

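View pics/c2.png

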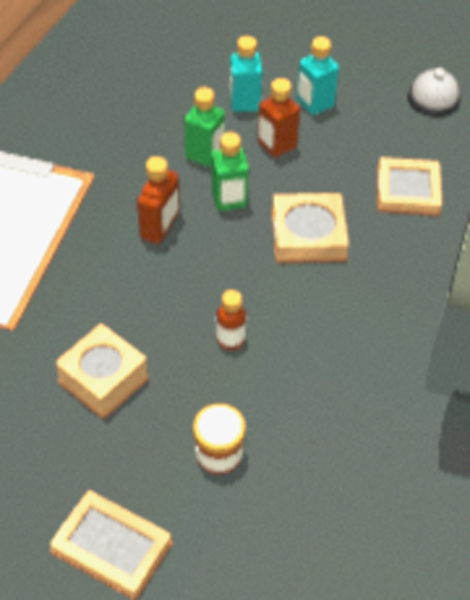

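```bash
cat > h.py <<'E'
import numpy as np,cv2
def load(f):
    z=np.load(f);return {k:z[k] for k in z.files}
def cloud(D):
    d=D['d'].astype(float);v,u=np.mgrid[:d.shape[0],:d.shape[1]]
    x=(u-D['cx'])/D['fx']*d;y=-(v-D['cy'])/D['fy']*d
    P=np.stack([x,y,-d,np.ones_like(d)],-1)@np.array(D['T']).T
    P=P[...,:3];P[d<=0]=np.nan;return P
E
python3 - <<'E'
from h import *
for n in("scene","side"):
    D=load(f"pics/{n}0.npz");P=cloud(D)
    print(n,{k:D[k] for k in D if k not in('p','d','T','fx','fy','cx','cy')})
    hsv=cv2.cvtColor(D['p'],cv2.COLOR_RGB2HSV)
    zf=P[...,2];print("table z med",np.nanmedian(zf[(hsv[...,1]<90)&(np.abs(zf)<15)]))
    ok=(zf>8)&(zf<150)&(P[...,0]>150)&(P[...,0]<900)&(abs(P[...,1])<650)
    k,l,s,c=cv2.connectedComponentsWithStats(ok.astype(np.uint8))
    for i in range(1,k):
        if s[i,4]<60: continue
        m=l==i;Q=P[m];z=Q[:,2];t=Q[z>np.percentile(z,97)-6]
        print(s[i],np.round(np.median(D['p'][m],0)),'lo',Q.min(0).round(),'hi',Q.max(0).round(),'ctr',((t.min(0)+t.max(0))/2).round())
E
```

```text
scene {}
table z med 1.7147385334153569
[337 109  29  28 447] [122. 122. 115.] lo [338. 482.   8.] hi [426. 650.  41.] ctr [382. 565.  37.]
[328 140  42  27 612] [183. 176. 124.] lo [415. 351.   8.] hi [540. 442.  27.] ctr [476. 397.  24.]
[296 150  19  26 449] [196. 187. 137.] lo [384. 195.   9.] hi [448. 259.  75.] ctr [417. 227.  71.]
[328 176  41  35 909] [186. 170. 115.] lo [550. 142.   8.] hi [653. 246.  55.] ctr [603. 195.  50.]
[281 180  14  30 333] [172. 127.  57.] lo [464.  38.   8.] hi [500.  74.  96.] ctr [479.  58.  92.]
[ 206  220   47   39 1346] [194. 179. 129.] lo [ 388. -228.    8.] hi [522. -93.  40.] ctr [ 455. -162.   36.]
[296 223  27  49 920] [144.  62.  10.] lo [ 645. -123.    9.] hi [681. -46. 135.] ctr [661. -82. 130.]
[ 253  233   30   82 1672] [ 37. 150.  64.] lo [ 562. -274.    8.] hi [ 693. -147.  129.] ctr [ 630. -213.  125.]
[380 234  19  22  90] [247. 247. 242.] lo [777.  65.   8.] hi [820. 143.  12.] ctr [799. 104.  10.]
[ 137  237   48   37 1094] [190. 178. 134.] lo [ 296. -370.    8.] hi [ 411. -253.   27.] ctr [ 352. -311.   23.]
[408 237  31  21 1
[... 1532 characters left out ...]
6 657] [231. 217. 169.] lo [ 389. -230.    8.] hi [521. -92.  42.] ctr [ 453. -163.   38.]
[167 196  22  22  86] [247. 247. 247.] lo [853.  89.   8.] hi [899. 199.  16.] ctr [876. 144.  12.]
[283 211  11  22 198] [179. 152.  97.] lo [459.  46.   9.] hi [498.  81.  98.] ctr [479.  59.  94.]
[221 224  36  34 720] [231. 217. 173.] lo [549. 145.   8.] hi [654. 245.  56.] ctr [602. 195.  52.]
[274 255  20  26 416] [247. 237. 180.] lo [385. 197.   8.] hi [447. 261.  75.] ctr [417. 229.  71.]
[ 219  288   47   40 1016] [230. 219. 190.] lo [415. 353.   8.] hi [538. 442.  29.] ctr [477. 398.  25.]
[ 223  339   38   68 1266] [216. 216. 207.] lo [332. 483.   9.] hi [424. 650.  42.] ctr [379. 566.  37.]
```

```bash
python3 - <<'E'
from h import *
A=[];C=[];S=[]
for k,n in enumerate(("scene","side")):
    D=load(f"pics/{n}0.npz");P=cloud(D);A.append(P.reshape(-1,3));C.append(D['p'].reshape(-1,3));S.append(np.full(P.shape[0]*P.shape[1],k))
A=np.vstack(A);C=np.vstack(C);S=np.concatenate(S)
hsv=cv2.cvtColor(C[None],cv2.COLOR_RGB2HSV)[0].astype(int)
rect=lambda Q:cv2.minAreaRect(Q[:,:2].astype(np.float32))
gold=(hsv[:,0]>18)&(hsv[:,0]<28)&(hsv[:,1]>150)
for nm,c,h in(("sq",(590,-330),125),("fl",(661,-82),130),("sm",(479,58),92),("jar",(417,228),68)):
  for s in(0,1):
    m=(S==s)&(np.hypot(A[:,0]-c[0],A[:,1]-c[1])<80)&(A[:,2]<150)
    t=m&(A[:,2]>h-3)&(A[:,2]<h+9)&(hsv[:,1]>100 if nm!='jar' else True)
    if nm=='sq':
        k,l=cv2.kmeans(A[t][:,:2].astype(np.float32),2 if 0 else 3,None,(3,50,.1),5,2)[1:] if t.sum()>5 else (None,None)
        print(nm,s,t.sum(),l)
    else:
        Q=A[t];print(nm,s,t.sum(),'cap',cv2.minEnclosingCircle(Q[:,:2].astype(np.float32)),Q[:,2].max())
    b=m&(A[:,2]>12)&(A[:,2]<(84 if h>100 else 50))&(hsv[:,0]<13)&(hsv[:,1]>150)
    if b.sum()>10: print('  body',rect(A[b]),b.sum())
for nm,c,h in(("Ssq",(351,-310),22),("Sob",(477,397),22),("Ssr",(603,195),48),("Slr",(454,-162),34)):
  for s in(0,1):
    m=(S==s)&(abs(A[:,0]-c[0])<75)&(abs(A[:,1]-c[1])<75)
    t=m&(abs(A[:,2]-h-1.5)<4)&(hsv[:,1]>70)
    f=m&(abs(A[:,2]-h+10-1.5)<4.5)&(hsv[:,1]<45)
    print(nm,s,t.sum(),'top',rect(A[t]),np.median(A[t][:,2]), 'felt',f.sum(),rect(A[f]),np.median(A[f][:,2]))
E
```

```text
sq 0 117 [[ 651.08417 -378.24625]
 [ 567.64545 -318.6697 ]
 [ 579.63617 -315.20236]]
  body ((579.52978515625, -330.7982482910156), (61.21774673461914, 32.312469482421875), 21.75515365600586) 372
sq 1 35 [[ 575.54553 -306.64014]
 [ 652.13934 -376.34753]
 [ 571.2406  -320.2275 ]]
  body ((568.0684814453125, -300.83685302734375), (60.44947052001953, 38.28912353515625), 16.63109016418457) 133
fl 0 80 cap ((661.1682739257812, -81.66506958007812), 14.186320304870605) 134.5111109362266
  body ((674.4926147460938, -89.86730194091797), (77.26234436035156, 32.24207305908203), 64.7530288696289) 352
fl 1 35 cap ((662.223388671875, -82.33832550048828), 15.305912017822266) 135.86246134869793
  body ((648.5926513671875, -75.51458740234375), (75.4883804321289, 33.1031494140625), 67.17384338378906) 128
sm 0 39 cap ((479.0185546875, 56.75152587890625), 13.078988075256348) 95.98081792381504
sm 1 33 cap ((478.118408203125, 59.255943298339844), 13.013717651367188) 98.30293382998843
jar 0 189 cap ((413.5838623046875, 226.2980499267578), 34.61972427368164) 74.95835166942356
  body ((427.02783203125, 211.3
[... 1554 characters left out ...]
78), 72.37498474121094) 48.543142346737795 felt 130 ((603.2288818359375, 193.87515258789062), (44.854827880859375, 48.398468017578125), 79.56177520751953) 40.05456050161956
Slr 0 615 top ((453.71533203125, -160.63238525390625), (101.93942260742188, 105.71438598632812), 27.159210205078125) 35.3355707161445 felt 359 ((451.5103454589844, -157.6698760986328), (70.20015716552734, 64.31818389892578), 18.113021850585938) 26.672887929115063
Slr 1 198 top ((454.90838623046875, -162.6313018798828), (100.021240234375, 107.65962219238281), 27.67875862121582) 35.42738622117258 felt 161 ((455.33416748046875, -164.05108642578125), (66.67018127441406, 67.09892272949219), 70.4249267578125) 26.410390693079535
```

```bash
cat >> h.py <<'E'
from cell import manip,kinematics,read_camera,camera_info,order
from scipy.spatial.transform import Rotation as R
def rv(psi): return (R.from_euler('z',psi)*R.from_euler('x',np.pi)).as_rotvec()
def go(x,y,z,psi): manip.reach([x,y,z],rv(psi))
def snap(n,f):
    i=camera_info(n);p,d=read_camera(n)
    cv2.imwrite(f"pics/{f}.png",p[:,:,::-1]);np.savez(f"pics/{f}.npz",p=p,d=d,**{k:i[k] for k in('fx','fy','cx','cy','T')})
def st(t=''):
    s=manip.get_state();print(t,'t',round(s['clock'],2),'ee',s['ee_pos'].round(1),'F',s['contact_force'].round(1),'w',round(s['gripper_width'],1),'q',s['q'].round(2));return s
E
python3 - <<'E'
from h import *
print(manip.tip_extent,[a for a in dir(manip) if a[0]!='_'])
st()
go(573.5,-317,275,np.arctan2(-317,573.5)+np.pi/2)
st();snap("wrist","w1");st()
E
```

```text
8.0 ['PlanningError', 'get_state', 'move_j', 'movel', 'pause', 'reach', 'set_gripper', 'tip_extent']
 t 0.15 ee [ 153.7 -553.5  238.3] F [0.4 0.9 0.9] w 85.6 q [-1.45  0.21  1.54 -0.    1.39 -0.15]
 t 1.91 ee [ 572.7 -318.1  274.8] F [1.1 0.2 0.6] w 85.3 q [-0.64  0.35  1.28 -0.    1.51 -0.13]
 t 1.96 ee [ 572.6 -318.2  274.9] F [ 0.6 -0.5  0.2] w 85.5 q [-0.64  0.35  1.28 -0.    1.51 -0.13]
```

View pics/w1.png

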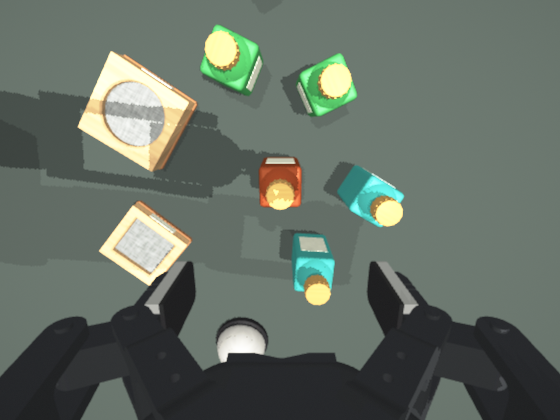

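```bash
cat >> h.py <<'E'
def meas(D,c,h,r=45,hue=13,bz=(15,80)):
    P=cloud(D).reshape(-1,3);hsv=cv2.cvtColor(D['p'],cv2.COLOR_RGB2HSV).reshape(-1,3).astype(int)
    m=np.hypot(P[:,0]-c[0],P[:,1]-c[1])<r
    t=m&(abs(P[:,2]-h)<5);Q=P[t]
    print('cap',t.sum(),cv2.minEnclosingCircle(Q[:,:2].astype(np.float32)),Q[:,:2].mean(0).round(1),np.median(Q[:,2]).round(1))
    for lo,hi in (bz,(bz[1],bz[1]+8)):
        b=m&(P[:,2]>lo)&(P[:,2]<hi)&(hsv[:,1]>20)
        if b.sum()>10: print('body',b.sum(),cv2.minAreaRect(P[b][:,:2].astype(np.float32)))
    return P
def meas_stand(D,c,h,r=75):
    P=cloud(D).reshape(-1,3);hsv=cv2.cvtColor(D['p'],cv2.COLOR_RGB2HSV).reshape(-1,3).astype(int)
    m=(abs(P[:,0:2]-np.array(c)).max(1)<r)
    t=m&(abs(P[:,2]-h-1)<4)&(hsv[:,1]>60)
    f=m&(abs(P[:,2]-h+9)<4.5)&(np.hypot(*(P[:,:2]-np.array(c)).T)<60)
    for n,q in(('top',t),('felt',f)):
        if q.sum()>10: print(n,q.sum(),cv2.minAreaRect(P[q][:,:2].astype(np.float32)),np.median(P[q][:,2]).round(1))
E
python3 - <<'E'
from h import *
D=load("pics/w1.npz")
P=meas(D,(573.5,-317),125)
meas_stand(D,(351,-310.5),22);meas_stand(D,(454.5,-161.6),34)
a=cv2.imread("pics/w1.png")[110:290,80:350];cv2.imwrite("pics/w1c.png",cv2.resize(a,(798,532),interpolation=2))
E
```

```text
cap 608 ((572.089599609375, -316.2002868652344), 14.570494651794434) [ 572.3 -315.5] 124.4
body 274 ((580.305908203125, -296.8878173828125), (13.601983070373535, 48.912933349609375), 74.51220703125)
body 644 ((571.664306640625, -316.191650390625), (47.89872360229492, 47.77538299560547), 61.011600494384766)
top 459 ((350.0797424316406, -311.0527038574219), (91.81085968017578, 90.29624938964844), 20.290719985961914) 21.0
felt 1974 ((355.62249755859375, -309.2223815917969), (82.69403076171875, 81.20243072509766), 20.499521255493164) 12.8
top 1528 ((452.6628112792969, -161.8326416015625), (99.65198516845703, 100.70551300048828), 27.710411071777344) 33.3
felt 3275 ((461.3423156738281, -164.20391845703125), (88.7415542602539, 88.74125671386719), 27.71038246154785) 24.8
```

View pics/w1c.png

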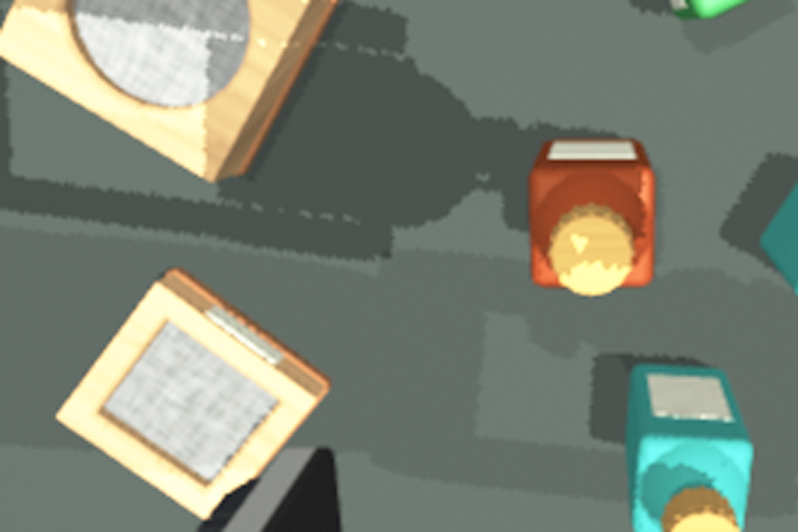

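```bash
cat >> h.py <<'E'
def grab(x,y,zt,psi,width,f=45,up=280):
    manip.set_gripper(width)
    manip.movel([x,y,zt],rv(psi),velocity=130);s=st('down')
    manip.set_gripper(10 if width<60 else 40,f_grip=f);s=st('grip')
    manip.movel([x,y,zt+25],velocity=60);st('lift25')
    manip.movel([x,y,up],velocity=200);st('up')
    return s['ee_pos'][2]
def put(x,y,zp,psi,width,up):
    """zp: commanded TCP z at which the underside should just touch"""
    go(x,y,up,psi);st('over')
    manip.movel([x,y,zp+20],velocity=180)
    manip.movel([x,y,zp+4],velocity=40);s0=st('near');f0=s0['contact_force'][2]
    for k in range(1,9):
        manip.movel([x,y,zp+4-k],velocity=15);s=manip.get_state()
        if s['contact_force'][2]-f0>1.5: break
    print('touch at',zp+4-k);st('touch')
    manip.set_gripper(width);s=st('rel')
    return s
E
python3 - <<'E'
from h import *
import math
x,y=572.3,-316.0
grab(x,y,107,math.radians(61.07),50)
go(350.8,-310.8,260,math.radians(20.5))
st('over');snap("wrist","w2");snap("side","s2")
E
```

```text
down t 3.84 ee [ 573.  -316.6  108.3] F [-0.1  0.2 -0.5] w 49.9 q [-0.64  0.49  1.44 -0.    1.2  -0.13]
grip t 4.17 ee [ 572.8 -316.4  108.2] F [-1.4  0.5  4.1] w 26.6 q [-0.64  0.49  1.44 -0.    1.2  -0.13]
lift25 t 4.74 ee [ 572.3 -316.   132.2] F [ 0.6 -0.5 -4.1] w 26.6 q [-0.64  0.47  1.43  0.    1.25 -0.13]
up t 5.63 ee [ 571.5 -315.4  278. ] F [-0.8 -0.6 -3.6] w 26.4 q [-0.64  0.35  1.28  0.    1.51 -0.13]
over t 6.53 ee [ 351.6 -311.2  260.1] F [ 0.7 -0.3 -2.6] w 26.6 q [-0.91 -0.04  1.76  0.    1.42  0.3 ]
```

View pics/w2.png

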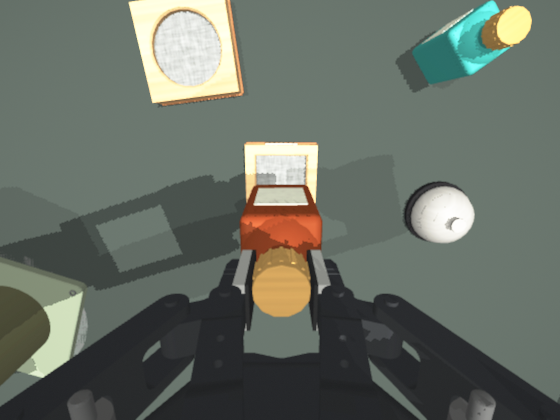

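```bash
python3 - <<'E'
from h import *
import math
put(350.8,-310.8,119,math.radians(20.5),50,260)
manip.movel([350.8,-310.8,275],velocity=220)
st('up');snap("wrist","w3")
D=load("pics/w3.npz");meas(D,(350.8,-310.8),137,bz=(30,95));meas_stand(D,(350.8,-310.8),22)
E
```

```text
over t 6.88 ee [ 351.5 -310.9  260. ] F [-0.2  0.  -4.3] w 26.6 q [-0.91 -0.04  1.76  0.    1.42  0.3 ]
near t 8.25 ee [ 350.7 -310.7  122.8] F [ 0.2 -0.1 -3.7] w 26.6 q [-0.91  0.12  1.91  0.    1.12  0.3 ]
touch at 120
touch t 9.0 ee [ 351.  -311.   120.3] F [ 0.9  0.2 -2. ] w 26.2 q [-0.91  0.12  1.91  0.    1.11  0.3 ]
rel t 9.35 ee [ 351.  -311.1  120.4] F [ 0.1 -1.4  0.6] w 50.1 q [-0.91  0.12  1.91  0.    1.11  0.3 ]
up t 10.21 ee [ 350.3 -310.1  273.7] F [-0.2  0.5 -1. ] w 50.0 q [-0.91 -0.05  1.75  0.    1.45  0.3 ]
cap 657 ((350.215087890625, -309.6339416503906), 14.565460205078125) [ 350.9 -309.3] 136.4
body 410 ((351.0071105957031, -309.2222900390625), (47.662017822265625, 47.69741439819336), 21.587169647216797)
body 748 ((350.1468200683594, -309.37896728515625), (45.93999099731445, 46.006385803222656), 20.72380828857422)
top 587 ((350.2511901855469, -310.2151794433594), (90.07852935791016, 90.1224136352539), 20.6156063079834) 21.3
felt 540 ((357.92938232421875, -311.6861572265625), (78.57283782958984, 72.07374572753906), 19.889427185058594) 12.8
```

View pics/w3.png

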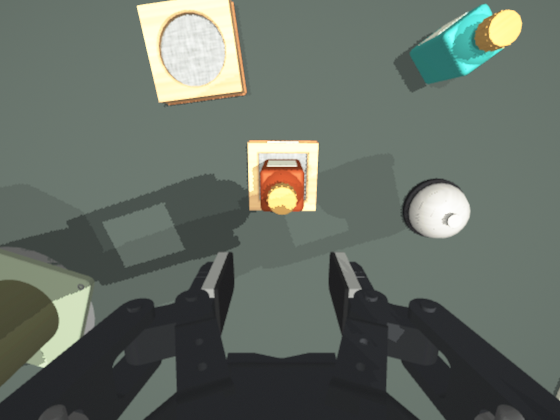

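```bash
sed -i 's/>1.5: break/>3: break/' h.py; python3 - <<'E'
from h import *
import math
go(661.5,-82,280,math.radians(108));manip.pause(.2);st()
snap("wrist","w4")
D=load("pics/w4.npz");meas(D,(661.5,-82),130,r=60,bz=(15,82))
E
```

```text
t 11.89 ee [661.1 -83.3 280.4] F [ 0.3  0.  -0.3] w 50.4 q [-0.26  0.37  1.25 -0.    1.52 -0.57]
cap 598 ((660.4910888671875, -82.159912109375), 14.638565063476562) [660.5 -81.4] 129.4
body 278 ((660.478759765625, -82.24131774902344), (36.71758270263672, 76.05133819580078), 1.7484568357467651)
body 573 ((660.8577880859375, -81.95075988769531), (34.821529388427734, 73.83686065673828), 1.7926983833312988)
```

View pics/w4.png

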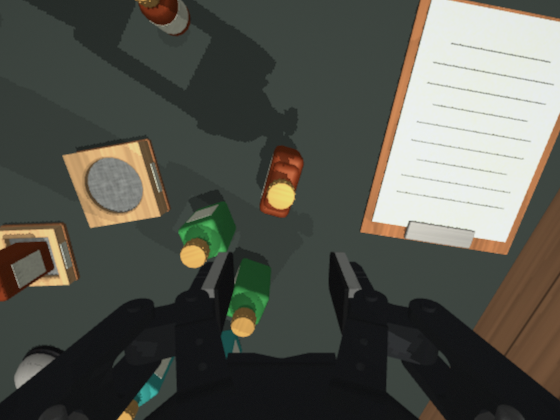

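```bash
python3 - <<'E'
from h import *
import math
grab(660.7,-82.0,111,math.radians(108),50,f=50)
go(476.7,397.5,270,math.radians(108+84.3))
manip.pause(.15);st('over');snap("wrist","w5")
D=load("pics/w5.npz");meas_stand(D,(476.7,397.5),22)
E
```

```text
down t 13.61 ee [661.6 -82.2 112.3] F [ 0.7 -0.2 -0.4] w 49.8 q [-0.25  0.51  1.41 -0.    1.22 -0.57]
grip t 13.94 ee [661.3 -82.2 112.3] F [-0.   0.3  4.4] w 26.6 q [-0.25  0.51  1.41 -0.    1.22 -0.57]
lift25 t 14.51 ee [660.7 -82.  136.2] F [ 0.   0.3 -3.7] w 26.2 q [-0.25  0.49  1.39  0.    1.26 -0.57]
up t 15.38 ee [659.7 -81.7 277.9] F [ 0.1  0.6 -4. ] w 26.2 q [-0.25  0.37  1.25  0.    1.52 -0.57]
over t 17.38 ee [477.6 396.6 270. ] F [ 0.3  0.1 -3.2] w 26.4 q [ 0.55  0.28  1.39 -0.    1.47 -1.23]
top 1776 ((477.1746826171875, 398.6585998535156), (80.00386810302734, 115.83563995361328), 85.75015258789062) 21.5
felt 1233 ((471.44537353515625, 399.1302795410156), (52.168819427490234, 104.30304718017578), 85.76432800292969) 12.7
```

View pics/w5.png

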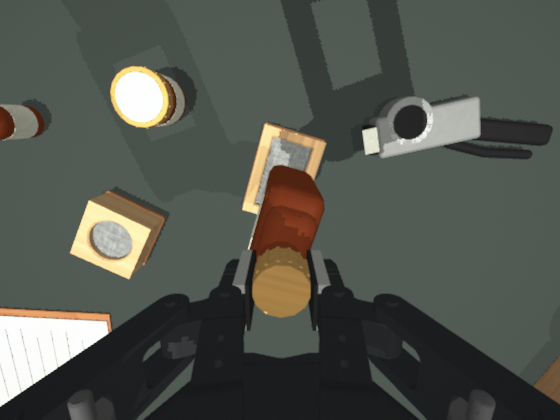

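```bash
python3 - <<'E'
from h import *
import math
put(477,398,123,math.radians(192),50,265)
manip.movel([477,398,275],velocity=220)
manip.pause(.1);st('up');snap("wrist","w6")
D=load("pics/w6.npz");meas(D,(477,398),142,r=60,bz=(30,95));meas_stand(D,(477,398),22)
E
```

```text
over t 17.68 ee [476.8 397.6 264.1] F [-0.  -0.6 -3.6] w 26.5 q [ 0.56  0.29  1.39 -0.    1.47 -1.22]
near t 19.06 ee [476.8 397.9 126.6] F [-0.   0.6 -2.3] w 26.5 q [ 0.56  0.41  1.52 -0.    1.21 -1.22]
touch at 123
touch t 20.06 ee [477.4 398.3 124.3] F [-2.1 -2.2  5. ] w 26.6 q [ 0.56  0.41  1.52 -0.    1.2  -1.22]
rel t 20.41 ee [477.  398.  122.7] F [-0.  -0.  -0.9] w 49.6 q [ 0.56  0.42  1.53  0.    1.2  -1.22]
up t 21.35 ee [475.9 397.3 272.2] F [-0.9 -0.2 -0.9] w 50.0 q [ 0.56  0.28  1.38 -0.    1.48 -1.22]
cap 687 ((478.2759094238281, 398.18658447265625), 14.718460083007812) [477.5 397.8] 141.4
body 350 ((477.91656494140625, 397.67608642578125), (36.65806579589844, 75.17269897460938), 85.8553237915039)
body 630 ((478.09429931640625, 397.7451477050781), (34.137901306152344, 73.28787994384766), 86.37580871582031)
top 1793 ((477.491943359375, 398.67071533203125), (80.07911682128906, 116.66075134277344), 85.79940795898438) 21.5
felt 694 ((471.40093994140625, 399.26068115234375), (52.59206008911133, 104.2486801147461), 85.93688201904297) 12.8
```

View pics/w6.png

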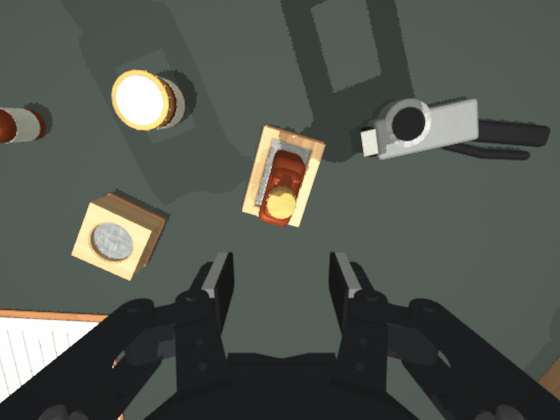

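```bash
python3 - <<'E'
from h import *
import math
ps=math.radians(95)
go(478.7,58,240,ps);manip.pause(.2);st();snap("wrist","w7")
D=load("pics/w7.npz");P=meas(D,(478.7,58),92,r=30,bz=(10,50))
E
```

```text
t 22.89 ee [479.   58.8 240.1] F [-0.  -0.6 -0.1] w 50.2 q [-0.06  0.01  1.76  0.    1.37 -0.15]
cap 459 ((478.1207580566406, 59.79441833496094), 12.663139343261719) [478.2  60.4] 91.4
body 165 ((476.483642578125, 71.06670379638672), (39.69426345825195, 17.593225479125977), 7.561544418334961)
body 162 ((477.4580383300781, 62.36868667602539), (39.236976623535156, 33.54246520996094), 13.041729927062988)
```

View pics/w7.png

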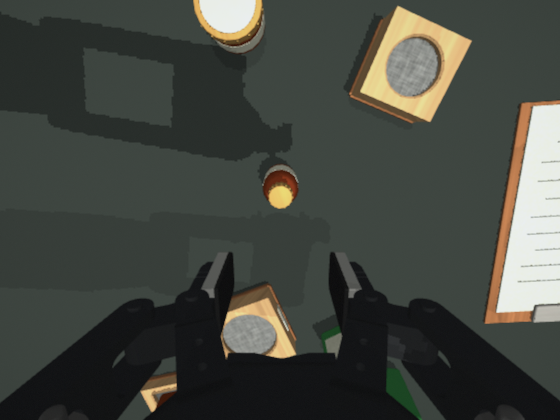

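```bash
python3 - <<'E'
from h import *
import math
ps=math.radians(95)
meas_stand(load("pics/w7.npz"),(601.8,194.8),48)
grab(478.2,59.6,75,ps,46,f=35,up=240)
go(601.8,194.8,240,ps);manip.pause(.15);st('over');snap("wrist","w8")
D=load("pics/w8.npz");meas_stand(D,(601.8,194.8),48)
E
```

```text
top 4774 ((601.4055786132812, 195.2360382080078), (82.71305084228516, 82.78292083740234), 73.89659118652344) 47.5
felt 2779 ((599.8818969726562, 195.13232421875), (81.85556030273438, 80.1886215209961), 74.05777740478516) 38.8
down t 24.57 ee [479.   59.6  75.8] F [-0.  -0.2  0.3] w 46.2 q [-0.06  0.22  1.91  0.    1.01 -0.14]
grip t 24.9 ee [478.8  59.6  75.9] F [-0.6 -0.1  5. ] w 22.6 q [-0.06  0.22  1.91 -0.    1.02 -0.14]
lift25 t 25.47 ee [478.3  59.6 100.3] F [ 0.5  0.3 -0.7] w 22.8 q [-0.06  0.18  1.89  0.    1.07 -0.14]
up t 26.32 ee [477.1  59.6 238.4] F [ 0.6 -0.  -1.7] w 22.7 q [-0.06  0.01  1.76 -0.    1.37 -0.14]
over t 27.23 ee [601.  193.3 240. ] F [-0.4  0.3 -0.7] w 22.8 q [ 0.17  0.32  1.39 -0.    1.43  0.09]
top 2589 ((601.5755004882812, 194.86911010742188), (82.29414367675781, 82.16796875), 73.95247650146484) 47.5
felt 1627 ((603.5013427734375, 202.24722290039062), (66.96271514892578, 81.3345718383789), 73.86859893798828) 38.8
```

View pics/w8.png

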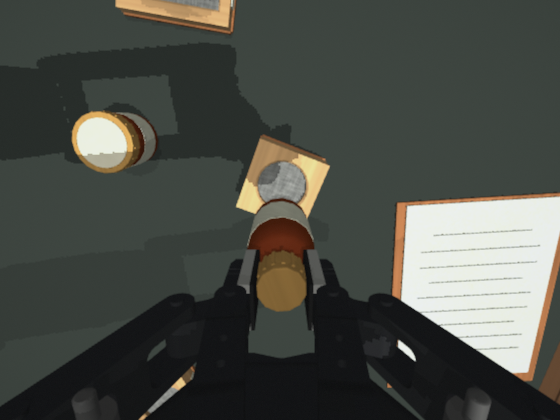

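```bash
python3 - <<'E'
from h import *
import math
ps=math.radians(95)
put(601.6,195,113,ps,46,235)
manip.movel([601.6,195,250],velocity=200)
manip.pause(.1);st('up');snap("wrist","w9")
D=load("pics/w9.npz");meas(D,(601.6,195),130,r=40,bz=(56,88));meas_stand(D,(601.6,195),48)
manip.set_gripper(85)
go(417,228,230,math.radians(115));manip.pause(.2);st();snap("wrist","w10")
D=load("pics/w10.npz");meas(D,(417,228),68,r=40,bz=(10,50))
E
```

```text
over t 27.52 ee [601.  194.4 234.7] F [-0.6  0.4 -1.4] w 23.0 q [0.18 0.33 1.4  0.   1.42 0.09]
near t 28.79 ee [601.4 195.  116.7] F [-0.6 -0.5 -1.4] w 22.7 q [0.18 0.44 1.5  0.   1.2  0.09]
touch at 113
touch t 29.79 ee [601.9 195.1 114. ] F [-1.2 -0.8  5.1] w 22.5 q [0.18 0.45 1.5  0.   1.19 0.09]
rel t 30.14 ee [601.5 194.9 112.6] F [ 0.  -0.4  0.7] w 45.8 q [ 0.18  0.45  1.5  -0.    1.19  0.09]
up t 31.07 ee [600.3 194.7 247.4] F [0.  0.2 0.4] w 46.0 q [0.18 0.32 1.38 0.   1.44 0.09]
cap 557 ((601.3585205078125, 195.4055938720703), 12.464069366455078) [601.2 196.2] 129.4
body 189 ((600.02490234375, 207.07846069335938), (39.239891052246094, 16.538908004760742), 6.215601444244385)
body 200 ((601.138671875, 198.00070190429688), (38.49968719482422, 34.27633285522461), 3.089482545852661)
top 2929 ((601.6016235351562, 194.82125854492188), (82.3561782836914, 82.27457427978516), 74.04649353027344) 47.5
felt 557 ((604.261962890625, 204.09124755859375), (62.980648040771484, 81.09014892578125), 74.02482604980469) 38.9
 t 32.58 ee [418.8 227.9 230.5] F [ 0.2  0.6 -0.5] w 85.2 q [ 0.32  0.    1.79 -0.    1.35 -0.12]
cap 2721 ((415.877685546875, 228.5185546875), 31.480915069580078) [415.4 229.8] 67.9
body 160 ((406.41644287109375, 249.30490112304688), (51.81459426879883, 14.676154136657715), 25.09686851501465)
body 26 ((410.6387023925781, 250.54315185546875), (54.88887023925781, 16.421123504638672), 14.376992225646973)
```

View pics/w9.png

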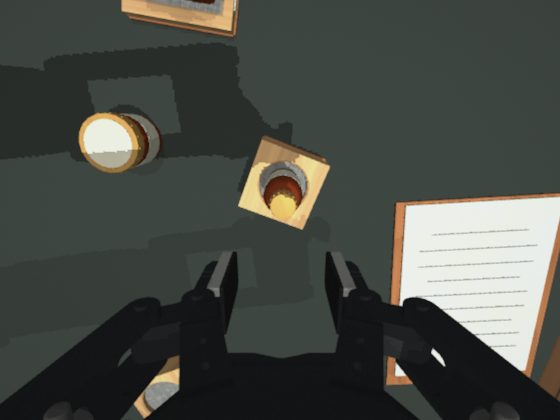

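View pics/w10.png

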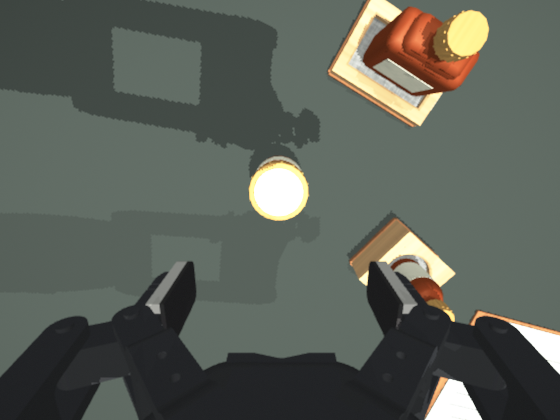

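```bash
python3 - <<'E'
from h import *
import math
grab(416,228.5,46,math.radians(115),85,f=45,up=230)
go(453.4,-161.9,230,math.radians(100));manip.pause(.15);st('over');snap("wrist","w11")
D=load("pics/w11.npz");meas_stand(D,(453.5,-161.9),34)
E
```

```text
down t 34.41 ee [416.8 228.8  46.8] F [ 0.1  0.7 -0.1] w 84.9 q [ 0.32  0.26  1.94 -0.    0.95 -0.12]
grip t 34.76 ee [416.4 228.6  46.9] F [-2.2 -1.8  5.4] w 60.6 q [ 0.32  0.26  1.94 -0.    0.95 -0.12]
lift25 t 35.33 ee [416.1 228.5  71.3] F [-0.  -0.1 -2.3] w 60.8 q [ 0.32  0.21  1.93 -0.    1.   -0.12]
up t 36.27 ee [414.9 228.1 228.4] F [ 0.4  0.  -3.1] w 60.6 q [ 0.32 -0.    1.79 -0.    1.35 -0.12]
over t 37.88 ee [ 453.7 -160.8  229.9] F [ 0.1 -0.1 -3.1] w 60.6 q [-0.52  0.01  1.78  0.    1.35 -0.7 ]
top 1674 ((452.4214782714844, -162.43190002441406), (96.7530746459961, 100.12520599365234), 27.645734786987305) 33.5
felt 2376 ((448.8056640625, -150.82554626464844), (75.68303680419922, 78.09718322753906), 25.68704605102539) 24.8
```

View pics/w11.png

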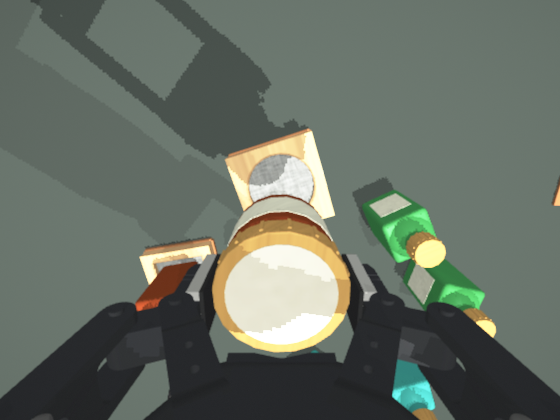

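```bash
python3 - <<'E'
from h import *
P=cloud(load("pics/w11.npz"))
for v,u in((250,427),(215,400),(200,370)): print(P[v,u].round())
E
```

```text
[ 588. -173.  125.]
[ 577. -157.   78.]
[ 570. -164.   -1.]
```

```bash
python3 - <<'E'
from h import *
import math
put(453,-162,70,math.radians(100),84,225)
manip.movel([453,-162,230],velocity=180)
manip.pause(.1);st('up');snap("wrist","w12")
D=load("pics/w12.npz");meas(D,(453,-162),92,r=40,bz=(36,70));meas_stand(D,(453,-162),34)
go(330,60,380,math.radians(100));manip.pause(.2);st();snap("scene","f1");snap("side","f2")
E
```

```text
over t 38.17 ee [ 452.7 -161.5  224.4] F [ 0.3  0.2 -1.8] w 60.5 q [-0.52  0.02  1.78 -0.    1.34 -0.7 ]
near t 39.62 ee [ 452.8 -161.9   73.7] F [-0.2  0.2 -2. ] w 60.5 q [-0.52  0.22  1.91  0.    1.01 -0.7 ]
touch at 70
touch t 40.62 ee [ 453.2 -162.2   71. ] F [-2.1 -0.1  5.8] w 60.6 q [-0.52  0.23  1.91 -0.    1.01 -0.7 ]
rel t 40.99 ee [ 453.1 -162.    70. ] F [ 0.2 -0.2  0.1] w 83.9 q [-0.52  0.23  1.91  0.    1.   -0.7 ]
up t 42.13 ee [ 452.  -161.4  228.3] F [0.2 0.6 0.4] w 84.2 q [-0.52  0.01  1.78 -0.    1.35 -0.7 ]
cap 3178 ((453.2283630371094, -161.9051513671875), 31.724760055541992) [ 452.8 -160.5] 91.9
body 214 ((448.1871337890625, -140.42210388183594), (53.7462158203125, 16.050540924072266), 12.611875534057617)
top 1975 ((454.1187744140625, -161.73374938964844), (100.0943603515625, 100.5102310180664), 27.74454116821289) 33.5
felt 695 ((447.1781921386719, -147.86831665039062), (75.06637573242188, 69.67192077636719), 27.525375366210938) 24.7
 t 43.52 ee [330.2  59.4 379. ] F [-0.3  0.1  0.3] w 83.9 q [-0.08 -0.41  1.82 -0.    1.74 -0.25]
```

View pics/w12.png

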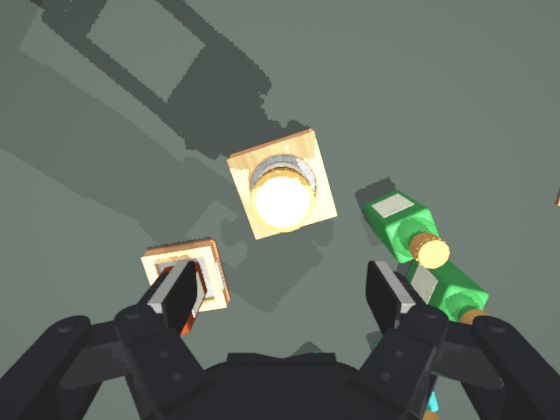

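View pics/f1.png

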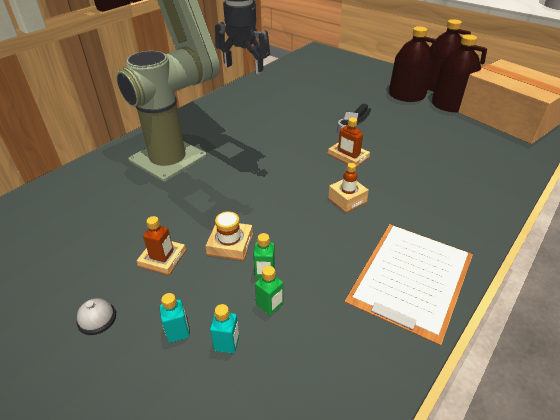

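View pics/f2.png

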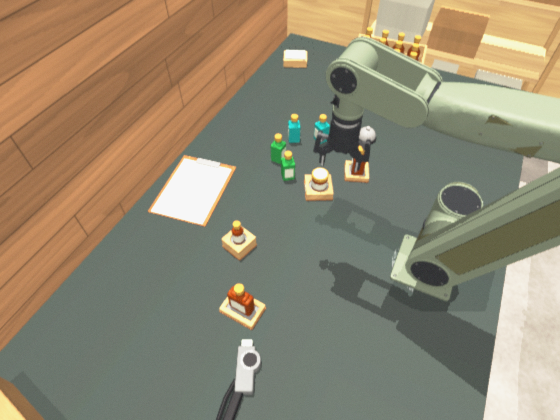

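The scene view shows all four containers upright in their stands: square (160,245), jar (229,232), small bottle (350,182) and flask (350,142). The bell, label gun and look-alikes are where they were, and the gripper is clear of everything.

```bash
python3 -c "
from h import *
print(order.finish_job());st()"
```

```text
the job is handed in; nothing more can be done
None
the job is handed in; nothing more can be done
```

All four containers are standing in their matching stands, and I handed the job in at about 44 s of the 106 s allowed. Each was picked up by its cap or lid, lowered to touch the felt and then released.

| Container | Centre offset from recess | Turn vs. recess | Measured top (expected) |
|---|---|---|---|
| Square bottle | within about 1 mm | 0.1–1° | 136.4 mm (137) |
| Flat flask | within about 1 mm | 0.1–0.6° | 141.4 mm (142) |
| Small round bottle | within about 1 mm | round | 129.4 mm (130) |
| Squat jar | within about 1 mm | round | 91.9 mm (92) |

- **Heights:** the 0.1–0.6 mm shortfalls match how the camera read those same tops on the counter, so I take all four to be down on the felt.
- **Surroundings:** in the final scene and side pictures nothing is knocked over. The bell, label gun and the green and turquoise bottles look unmoved, though I checked those by eye, not by measurement.
- **A disagreement:** my first estimates of how the square bottle and flask were turned, from the fixed cameras, were well off (the flask by about 26°). I used the overhead wrist-camera readings instead.
- **A weaker check:** the square bottle's touch signal was small enough to be noise, so I relied on the height reading there and raised the threshold for the other three.

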